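# Load the kit tray, then draw the file and hold it level over it

### The arm

A 6-joint arm with a two-finger parallel gripper is mounted at the origin on a cart in front of the work surface, level with it; the furniture and walls round the work are solid. World frame = base frame: x ahead of the robot, y to its left, z up, the work surface at z = 0. Lengths are in m, angles in degrees, forces in N, time in s.
With the tool pointing down it reaches from about 0.25 to 0.725 m from the base axis. Payload 9.7 kg.
Tool frame: the origin (TCP) lies between the finger pads; the fingertips stand 19 mm ahead of it and the grasp point (between the pads) is the TCP; z points along the fingers, y is the line along which they close (so a half turn about z gives the same grasp; the last joint's range is limited). The gripper opens to 85 mm and grips with 20 to 120 N. Pads are 22 mm wide; open, the fingers measure 114 mm over their backs; the gripper's body (76 mm by 85 mm) begins 54 mm behind the grasp point. The pads swing forward as they close: fully open they stand 13 mm farther back than shut.
Start: joints at [74.828, 4.979, 10.078, 95.1, 0, 90], TCP at [0.144, 0.531, 0.25] pointing down, gripper open.
Joint ranges: [-179.16, 179.16], [-48.56, 103.87], [-65.8, 70.77], [-126.05, 130.52], [-82.76, 87.17], [-180, 180]. Speed limits (degrees/s): [127.2, 127.2, 147.25, 180, 180, 180].

### API

Orientations are given as [roll, pitch, yaw] about the fixed x, y, z axes, in that order (R = Rz(yaw) Ry(pitch) Rx(roll)).
In Python, from workcell import telemetry, camera, calibration, workorder gives the robot as it stands.
- The arm moves only by the tool play_rows, never from a script. Its argument "increments" is a list of rows, each a list of 3 entries, a list of its own where there are three numbers: the shift along the tool's x, y, z in mm, then the turn, a rotation vector about the tool's x, y, z in degrees, then the closure, from 0 (fully open) to 1 (shut). In form: [[[x, y, z], [ax, ay, az], jaw], ...]. A call has 1 to 20 rows; each row is the pose to reach, as a shift and turn from the pose commanded when the call began, along the tool's axes at that moment; what a row does not reach only later rows make up. A row lasts 1/10 s, in which the tool goes at most 50 mm and 8.59 degrees, less where a joint would pass 70% of its speed; a pose out of reach is approached as far as the arm can. A call with a gripper value outside its range is refused whole. The fingers move at their own pace and stop on an object; "grip_force" is the grip in N (left out, the last holds). Time passes only in rows, so rows that repeat a pose let the fingers close. It gives the time, the measured TCP pose, the force, the opening and the grip force at its end, in the units of the state.
- telemetry.get_obs(): the state, without advancing time (a new reading comes with each control period).
- camera(name): name is "scene" or "top"; returns (picture, depth): 480x640x3 uint8, red, green, blue; 480x640 float32, m along the optical axis (not along the pixel's ray), 0 where there is no reading.
- calibration(name): a dict with "vertical_fov" (degrees; the focal length in pixels is half the picture's height over the tangent of half this angle, whatever the lens; pixels are square), "cx", "cy" (the principal point, pixels), "rvec" (rotation vector, rad) and "tvec" (3), from world to camera coordinates, as OpenCV has them. Camera axes: x right, y down, z forward; pixel columns grow to the right and rows downward; lengths in m; the calibration is good to about 2 mm. A picture is of the moment at which its call begins. calibration takes no time and is no camera call.
- workorder.job_done(): hands the job in; it is judged then, once.
The state is a dict: "time": time; "q": joint angles; "qd": joint speeds; "joint_efforts": joint torques, N m; "ee_pos": TCP position; "tcp_rot": TCP orientation; "wrist_force": force on the tool from outside, world axes, zero at the start; "torque": the same for the moment, N m; "opening": finger opening in m; "grasp_force": force on a finger pad.
Only numpy, scipy, OpenCV 4.12 (cv2) and the standard library are available. Lean on these libraries where they do the work, as an engineer would, in place of code of your own. Each camera call takes 0.05 s, during which the arm holds its last target. There are 200 camera calls.

### The job

Make up the kit for a colleague who is going to dress the edges of a wooden strip: put the wooden strip, the yellow tape measure and the sanding block into the open grey tray, each resting on its floor and let go of. Only then draw the file out of its slanted holder, turn it level and hold it out over the middle of the tray, 15 cm or more above the bench and touching nothing, so the colleague can take it; finish while still holding it. Leave the mug and the screwdriver where they are.

Things in the scene. Friction and masses are not known exactly. Their poses are not given: they have to be found in the camera images.
- flat_file: Flat file with round wooden handle, 285 mm, 0.17 kg, in the slanted holder. Own axes: +y along it to the handle, x across it, z out of its upper face. Origin midway along, on the underside; centre of mass at (0, 28, 8). Blade y -143 (tip) to 47 mm, 18 wide (x), 4 thick, its middle at z 2 at the tip, 9 at the handle; handle to y 142, 15 thick. In the holder all above y = -43 is bare.
- file_tip (a point): The tip end of the file, in the middle of its thickness (file frame: 0, -143, 2 mm).
- file_holder: Fixed: steel socket on a wooden foot 170 x 90 x 12 mm. Origin under the foot, x, y along it, z up. From its closed end (45, 0, 35 mm) the socket rises at 45 degrees towards the holder's -x (which faces the robot): 100 long, 24 wide, 7 high inside; 32 x 17 outside. Draw the file out along (-0.707, 0, 0.707) of this frame by over 100 mm; it slides freely and sags some 2 degrees.
- holder_mouth (a point): Centre of the mouth of the holder's socket, 108 mm above the bench, where the file comes out.
- kit_tray: Fixed open grey sheet tray, 180 (x) x 270 (y) mm outside, 40 mm high, walls 4 mm, floor 4 mm thick; wire grips stick out 17 mm at the two y ends. Origin on the bench under its centre, z up.
- wood_strip: Loose wooden strip (offcut), 35 (x) x 120 (y) x 12 (z) mm, lying flat; origin at the centre of its underside.
- tape_measure: Loose yellow tape measure with a black front plate, standing upright, 36 (x) x 72 (y) x 65 (z) mm; origin at the centre of its underside.
- sanding_block: Loose tan sanding block, 61 (x) x 101 (y) x 33 (z) mm, lying flat; origin at the centre of its underside.
- mug: Bystander: patterned mug with a handle, 89 x 124 x 99 mm, standing; origin at the centre of its underside. Leave it alone.
- screwdriver_1: Bystander: small black-handled screwdriver, 23 x 177 x 27 mm, lying; origin at the centre of its underside. Leave it alone.
Mind the look-alikes: they are no part of the job. There is more than one size of the tape_measure; the job needs the smaller.

How it is judged:
By the outcome, as a careful person would: the job done as asked, in the order asked, and still so for the second after the job is handed in, while the arm keeps its last pose, push and grip.
It also fails if it takes over 72 s, if anything falls off the work surface, if the arm or the gripper's body presses on something with over 40 N, if the wrist force passes 120 N, or if a joint passes its speed limit or range.

## Working session

There is one attempt and no reset: what is moved stays moved. The work goes in short steps, Python scripts to look and compute and a tool call to move; the robot and the scene stay as the last step left them, time stands still between calls to the robot, and variables do not carry over. Pictures are saved under pics/ and viewed, at most 10 in all, crops included, and the job is handed in when it is done.

Besides the shell and the picture viewer there is one more tool, called by a JSON object that holds its "op" and its "data". play_rows: Moves the arm, as the interface text tells. Its arguments: {"type":"object","properties":{"increments":{"type":"array"},"grip_force":{"type":"number"}},"required":["increments"]}

```bash
mkdir -p pics; ls; cat > h.py <<'E'
import numpy as np, cv2
from scipy.spatial.transform import Rotation as R
from workcell import telemetry, camera, calibration, workorder
def grab(n):
    p,d=camera(n); c=calibration(n); np.savez(f'{n}.npz',p=p,d=d); return p,d,c
def cloud(d,c):
    f=240/np.tan(np.radians(c['vertical_fov'])/2)
    v,u=np.mgrid[:480,:640]
    P=np.stack([(u-c['cx'])/f*d,(v-c['cy'])/f*d,d],-1)
    M=cv2.Rodrigues(np.array(c['rvec'],float))[0]
    W=(P-np.array(c['tvec']).ravel())@M
    W[d==0]=np.nan
    return W
E
python3 - <<'E'
from h import *
for n in('scene','top'):
    p,d,c=grab(n); cv2.imwrite(f'pics/{n}0.png',p[:,:,::-1]); print(c)
    M=cv2.Rodrigues(np.array(c['rvec'],float))[0]; print(-M.T@np.array(c['tvec']).ravel())
print(telemetry.get_obs())
E
```

```text
pics
{'vertical_fov': 51.356346566745934, 'cx': 329.3702149290194, 'cy': 239.47566395769763, 'rvec': array([ 1.15708912, -2.21721215,  1.08937978]), 'tvec': array([0.29743777, 0.35378899, 1.22713025])}
[-0.45239763  0.67418962  1.02970348]
{'vertical_fov': 52.964483081729405, 'cx': 322.223181483283, 'cy': 244.76688434469096, 'rvec': array([ 2.15092792, -2.09672548,  0.21484064]), 'tvec': array([-0.0283598 ,  0.55710768,  1.10301146])}
[ 0.33569782 -0.0069161   1.18956575]
{'time': 0.1, 'q': array([ 7.48275181e+01,  5.00678396e+00,  1.00373631e+01,  9.50994186e+01,
       -1.67301171e-04,  8.99992899e+01]), 'qd': array([-0.10148395, -0.16928549,  0.21308849, -0.06656009,  0.0363662 ,
        0.03643201]), 'joint_efforts': array([ 1.20830842e-03, -5.21559584e+01,  4.65652907e+01,  1.60856510e-02,
       -2.22184315e-05, -2.14281226e-05]), 'ee_pos': array([0.1438993 , 0.5306416 , 0.24965052]), 'tcp_rot': array([-1.79931161e+02,  1.66447854e-04,  1.64828228e+02]), 'wrist_force': array([-0.26327376, -0.07178937,  0.40686389]), 'torque': array([-0.01656321, -0.03132194, -0.0277451 ]), 'grasp_force': 0.0, 'opening': 0.08538869709124022}
```

View pics/scene0.png

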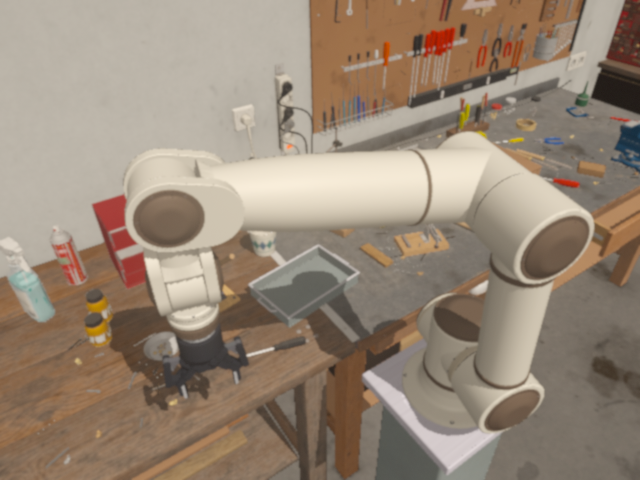

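View pics/top0.png

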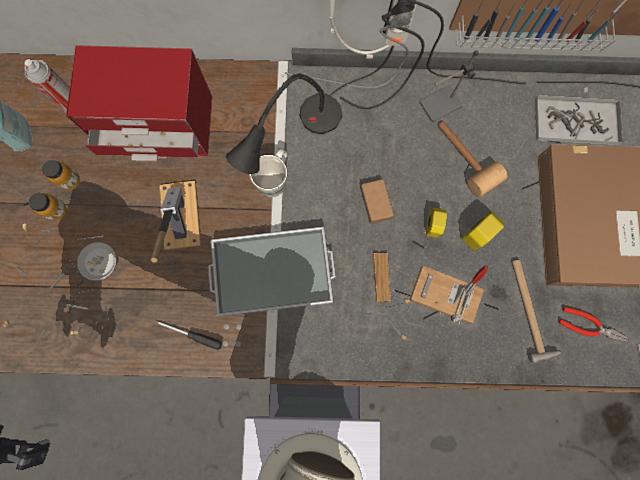

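The top view shows the strip at (381,276), the sanding block at (377,199), the small tape at (436,222) with a bigger one at (482,231), the tray at (271,271), the holder at (178,215) with the file handle towards (156,255), the mug at (268,174) and the screwdriver at (190,333). Next I measure them.

```bash
python3 - <<'E'
from h import *
z=np.load('top.npz'); p,d=z['p'],z['d']; c=calibration('top'); W=cloud(d,c)
def reg(n,u0,v0,u1,v1,zl,zh,mask=None):
    w=W[v0:v1,u0:u1]; m=(w[...,2]>zl)&(w[...,2]<zh)
    q=w[m]; r=cv2.minAreaRect((q[:,:2]*1000).astype(np.float32))
    print(n,len(q),'z med/max',np.round(np.median(q[:,2]),4),np.round(q[:,2].max(),4),'rect c',np.round(r[0],1),'size',np.round(r[1],1),'ang',round(r[2],1))
print('bench z',np.nanmedian(W[300:340,420:500,2]),np.nanmedian(W[340:370,60:150,2]))
reg('strip',365,242,400,312,.006,.03)
reg('block',352,168,402,232,.02,.05)
reg('tape',418,198,456,248,.05,.08)
reg('bigtape',456,205,512,258,.05,.12)
reg('tray rim',200,215,345,325,.034,.05)
reg('foot',150,170,206,255,.007,.018)
reg('socket+file',140,170,206,270,.03,.3)
reg('mug',240,140,296,200,.05,.12)
reg('sd',150,310,230,355,.005,.05)
reg('lamp',220,60,350,180,.1,.6)
print(np.nanmedian(W[265:280,265:280,2]))
# file/handle points profile
w=W[170:275,140:206].reshape(-1,3); w=w[w[:,2]>.03]
for a in np.arange(.03,.3,.015):
    q=w[(w[:,2]>=a)&(w[:,2]<a+.015)]
    if len(q): print(round(a,3),len(q),np.round(q.mean(0),4),np.round(np.ptp(q,0),3))
big=cv2.resize(p[160:285,130:300],None,fx=4,fy=4,interpolation=cv2.INTER_CUBIC)
cv2.imwrite('pics/crop1.png',big[:,:,::-1])
E
```

```text
bench z 0.0012060296151752557 -0.00019431977322944622
strip 704 z med/max 0.0119 0.0183 rect c [ 484.8 -169.7] size [133.5  69.8] ang 7.5
block 956 z med/max 0.0317 0.0415 rect c [ 681.6 -148.8] size [100.4  61. ] ang 14.9
tape 326 z med/max 0.0598 0.0679 rect c [ 625.3 -294.6] size [35.  58.8] ang 80.3
bigtape 729 z med/max 0.0814 0.0888 rect c [ 607.1 -408.5] size [48.2 88.5] ang 44.0
tray rim 1275 z med/max 0.0421 0.0496 rect c [495.8 107. ] size [187.6 301.8] ang 8.3
foot 1383 z med/max 0.0119 0.018 rect c [636.6 339.8] size [171.6 103.7] ang 10.0
socket+file 1067 z med/max 0.0972 0.2395 rect c [588.6 340.1] size [219.3  34. ] ang 8.2
mug 552 z med/max 0.0825 0.1036 rect c [732.8 120. ] size [110.  86.] ang 4.5
sd 488 z med/max 0.0197 0.0473 rect c [341.8 294.8] size [101.6 195.7] ang 4.9
lamp 1738 z med/max 0.1895 0.2718 rect c [793.8  71.4] size [118.8 293.6] ang 44.0
0.0038153085407170786
0.03 137 [0.6175 0.3394 0.0378] [0.115 0.046 0.015]
0.045 165 [0.6348 0.344  0.0526] [0.099 0.044 0.014]
0.06 132 [0.647  0.3436 0.0667] [0.07  0.037 0.015]
0.075 66 [0.6531 0.3459 0.0825] [0.028 0.035 0.015]
0.09 90 [0.6351 0.3437 0.0986] [0.038 0.036 0.015]
0.105 119 [0.6207 0.3439 0.1108] [0.029 0.033 0.014]
0.12 42 [0.5979 0.3401 0.128 ] [0.018 0.02  0.015]
0.135 44 [0.5824 0.3377 0.1427] [0.017 0.018 0.014]
0.15 45 [0.5674 0.3352 0.1571] [0.017 0.018 0.015]
0.165 35 [0.5529 0.3318 0.1725] [0.016 0.019 0.014]
0.18 44 [0.539  0.3291 0.1878] [0.026 0.015 0.014]
0.195 38 [0.5242 0.3271 0.2028] [0.024 0.013 0.015]
0.21 50 [0.5081 0.3246 0.2175] [0.025 0.014 0.015]
0.225 60 [0.4893 0.3229 0.2328] [0.022 0.014 0.014]
```

View pics/crop1.png

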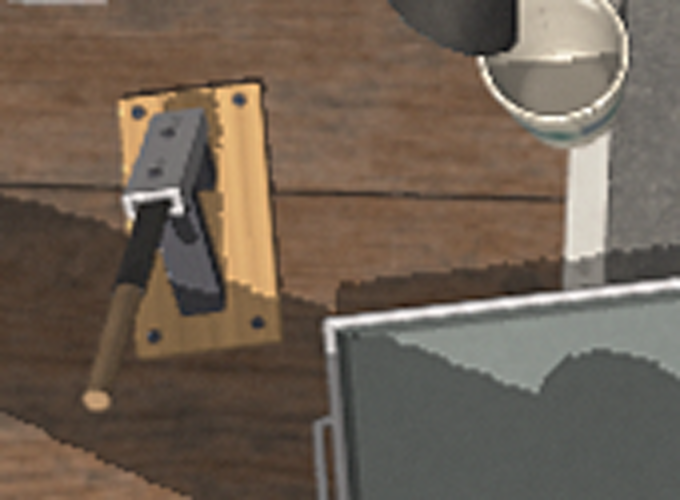

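The crop shows the handle of the file coming towards the robot and left out of the socket, with the mouth near crop (155,200); about 9° azimuth. The tray's left rim is clear of it. Next, refine the strip and tape and make a move helper.

```bash
cat >> h.py <<'E'
def go(*targets):
    """targets: (xyz mm, rpy deg) -> shift/turn in present tool axes"""
    o=telemetry.get_obs(); p0=np.array(o['ee_pos'])*1000; R0=R.from_euler('xyz',o['tcp_rot'],degrees=True)
    print('t',round(o['time'],2),'at',p0.round(1),np.round(o['tcp_rot'],1),'q',o['q'].round(0))
    for x,e in targets:
        e=R.from_euler('xyz',e,degrees=True) if not isinstance(e,R) else e
        print((R0.inv().apply(np.array(x)-p0)).round(1).tolist(),(R0.inv()*e).as_rotvec(degrees=True).round(1).tolist())
E
python3 - <<'E'
from h import *
z=np.load('top.npz'); p,d=z['p'],z['d']; c=calibration('top'); W=cloud(d,c)
def blob(n,u,v,r,zl,zh):
    m=((W[...,2]>zl)&(W[...,2]<zh)).astype(np.uint8); b=np.zeros_like(m); b[v-r:v+r,u-r:u+r]=1
    _,l=cv2.connectedComponents(m*b,connectivity=4); q=W[l==l[v,u]] if l[v,u] else W[0:0].reshape(-1,3)
    rr=cv2.minAreaRect((q[:,:2]*1000).astype(np.float32)); print(n,len(q),np.round(q[:,2].mean(),4),np.round(rr,1) if 0 else rr)
blob('strip',381,276,40,.008,.02); blob('block',377,199,40,.025,.05); blob('tape',436,222,30,.03,.08); blob('tape top',436,222,30,.058,.08)
blob('foot',190,200,50,.008,.018)
go(([484,-170,150],[180,0,188]))
E
```

```text
strip 660 0.0122 ((490.2935485839844, -163.42486572265625), (119.2220230102539, 35.48965835571289), 4.043776988983154)
block 930 0.0318 ((681.7203979492188, -148.8201446533203), (100.19282531738281, 60.954036712646484), 14.900397300720215)
tape 427 0.0551 ((628.5905151367188, -294.71533203125), (35.98329162597656, 68.25674438476562), 80.2702865600586)
tape top 215 0.0614 ((625.6249389648438, -295.3836975097656), (33.663429260253906, 46.02870178222656), 80.2702865600586)
foot 1324 0.0121 ((635.6256103515625, 346.217041015625), (171.31443786621094, 90.22863006591797), 9.561613082885742)
t 0.1 at [143.9 530.6 249.7] [-179.9    0.   164.8] q [75.  5. 10. 95. -0. 90.]
[-511.6, -587.1, 100.4] [-0.1, -0.0, -23.2]
```

```bash
python3 -c "
from h import *
go(([490.3,-163.4,120],[180,0,184]))"
```

```text
t 0.1 at [143.9 530.6 249.7] [-179.9    0.   164.8] q [75.  5. 10. 95. -0. 90.]
[-516.0, -579.0, 130.3] [-0.1, -0.0, -19.2]
```

{"op": "play_rows", "data": {"increments": [[[-516,-579,130],[0,0,-19.2],0],[[-516,-579,130],[0,0,-19.2],0],[[-516,-579,130],[0,0,-19.2],0],[[-516,-579,130],[0,0,-19.2],0],[[-516,-579,130],[0,0,-19.2],0],[[-516,-579,130],[0,0,-19.2],0],[[-516,-579,130],[0,0,-19.2],0],[[-516,-579,130],[0,0,-19.2],0],[[-516,-579,130],[0,0,-19.2],0],[[-516,-579,130],[0,0,-19.2],0],[[-516,-579,130],[0,0,-19.2],0],[[-516,-579,130],[0,0,-19.2],0],[[-516,-579,130],[0,0,-19.2],0],[[-516,-579,130],[0,0,-19.2],0],[[-516,-579,130],[0,0,-19.2],0],[[-516,-579,130],[0,0,-19.2],0],[[-516,-579,130],[0,0,-19.2],0],[[-516,-579,130],[0,0,-19.2],0],[[-516,-579,130],[0,0,-19.2],0],[[-516,-579,130],[0,0,-19.2],0]]}}

```text
time: 2.1
ee_pos: [0.4903, -0.162, 0.1207]
tcp_rot: [-180.0, 0.0, -175.9]
wrist_force: [0.9, 0.2, 0.8]
opening: 0.0853
grasp_force: 0.0
```

```bash
python3 - <<'E'
from h import *
go(([490.3,-163.4,20],[180,0,184]))
p,d,c=grab('top'); W=cloud(d,c); cv2.imwrite('pics/top1.png',p[:,:,::-1])
E
```

```text
t 2.1 at [ 490.3 -162.   120.7] [-180.     0.  -175.9] q [-18.  -0. -10.  81.   0. -22.]
[0.1, -1.3, 100.7] [-0.0, 0.0, 0.1]
```

View pics/top1.png

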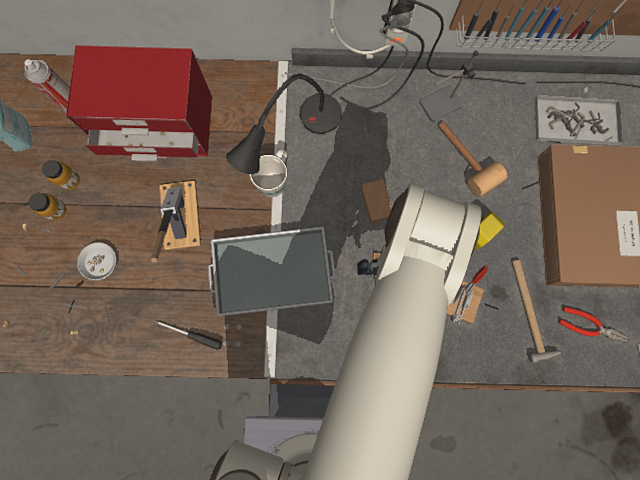

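The arm now hovers over the strip at (381,276), and its links hide the strip. The other items haven't moved. Descending and gripping.

{"op": "play_rows", "data": {"increments": [[[0,0,40],[0,0,0],0.3],[[0,0,80],[0,0,0],0.3],[[0,0,100],[0,0,0],0.3],[[0,0,100],[0,0,0],0.3],[[0,0,100],[0,0,0],0.6],[[0,0,100],[0,0,0],1],[[0,0,100],[0,0,0],1],[[0,0,100],[0,0,0],1],[[0,0,100],[0,0,0],1],[[0,0,100],[0,0,0],1],[[0,0,100],[0,0,0],1],[[0,0,100],[0,0,0],1]], "grip_force": 50}}

```text
time: 3.35
ee_pos: [0.4917, -0.1633, 0.0225]
tcp_rot: [-179.9, 0.2, -176.0]
wrist_force: [-1.1, 1.3, 7.2]
opening: 0.0336
grasp_force: 50.5
```

```bash
python3 -c "
from h import *
go(([508.4,21.9,120],[180,0,188.3]),([508.4,21.9,27],[180,0,188.3]))"
```

```text
t 3.35 at [ 491.7 -163.3   22.5] [-179.9    0.2 -176. ] q [-18.   2. -18.  69.   0. -22.]
[-30.0, 183.4, -97.5] [-0.1, 0.2, -4.3]
[-29.7, 183.5, -4.5] [-0.1, 0.2, -4.3]
```

{"op": "play_rows", "data": {"increments": [[[0,0,-50],[0,0,0],1],[[0,0,-98],[0,0,0],1],[[0,0,-98],[0,0,0],1],[[-30,183,-98],[0,0,-4.3],1],[[-30,183,-98],[0,0,-4.3],1],[[-30,183,-98],[0,0,-4.3],1],[[-30,183,-98],[0,0,-4.3],1],[[-30,183,-98],[0,0,-4.3],1],[[-30,183,-98],[0,0,-4.3],1],[[-30,183,-50],[0,0,-4.3],1],[[-30,183,-15],[0,0,-4.3],1],[[-30,183,-8],[0,0,-4.3],1],[[-30,183,-8],[0,0,-4.3],1],[[-30,183,-8],[0,0,-4.3],1]]}}

```text
time: 4.75
ee_pos: [0.5079, 0.0206, 0.0292]
tcp_rot: [-180.0, 0.0, -171.8]
wrist_force: [1.4, -0.8, -0.4]
opening: 0.0335
grasp_force: 51.3
```

{"op": "play_rows", "data": {"increments": [[[0,0,2.5],[0,0,0],1],[[0,0,2.5],[0,0,0],1],[[0,0,2.5],[0,0,0],0.42],[[0,0,2.5],[0,0,0],0.42],[[0,0,2.5],[0,0,0],0.42],[[0,0,2.5],[0,0,0],0.42],[[0,0,-30],[0,0,0],0.42],[[0,0,-70],[0,0,0],0.3],[[0,0,-110],[0,0,0],0],[[0,0,-110],[0,0,0],0]]}}

```text
time: 5.75
ee_pos: [0.5097, 0.0218, 0.144]
tcp_rot: [-180.0, 0.5, -171.7]
wrist_force: [0.9, -0.2, 0.8]
opening: 0.085
grasp_force: 0.0
```

```bash
python3 -c "
from h import *
go(([681.7,-148.8,130],[180,0,194.9]),([681.7,-148.8,32],[180,0,194.9]))"
```

```text
t 5.75 at [509.7  21.8 144. ] [-180.     0.5 -171.7] q [ 2. -2. -9. 83.  0. -6.]
[-145.3, -193.7, 15.3] [-0.1, 0.5, -6.6]
[-144.5, -193.6, 113.3] [-0.1, 0.5, -6.6]
```

{"op": "play_rows", "data": {"increments": [[[-145,-194,15],[0,0,-6.6],0],[[-145,-194,15],[0,0,-6.6],0],[[-145,-194,15],[0,0,-6.6],0],[[-145,-194,15],[0,0,-6.6],0],[[-145,-194,15],[0,0,-6.6],0],[[-145,-194,15],[0,0,-6.6],0],[[-145,-194,15],[0,0,-6.6],0],[[-145,-194,15],[0,0,-6.6],0],[[-145,-194,15],[0,0,-6.6],0]]}}

```text
time: 6.65
ee_pos: [0.6787, -0.1484, 0.1242]
tcp_rot: [-180.0, 0.0, -165.0]
wrist_force: [0.1, -0.7, 0.7]
opening: 0.0855
grasp_force: 0.0
```

```bash
python3 -c "
from h import *
go(([681.7,-148.8,25],[180,0,194.9]))"
```

```text
t 6.65 at [ 678.7 -148.4  124.2] [-180.    0. -165.] q [-12.  25.  20.  85.   0. -27.]
[-2.8, -1.2, 99.2] [-0.0, 0.0, 0.1]
```

{"op": "play_rows", "data": {"increments": [[[-3,-1,40],[0,0,0],0],[[-3,-1,80],[0,0,0],0],[[-3,-1,99],[0,0,0],0],[[-3,-1,99],[0,0,0],0],[[-3,-1,99],[0,0,0],0.3],[[-3,-1,99],[0,0,0],1],[[-3,-1,99],[0,0,0],1],[[-3,-1,99],[0,0,0],1],[[-3,-1,99],[0,0,0],1],[[-3,-1,99],[0,0,0],1],[[-3,-1,99],[0,0,0],1]], "grip_force": 50}}

```text
time: 7.75
ee_pos: [0.6835, -0.1496, 0.0273]
tcp_rot: [-179.9, 0.2, -165.1]
wrist_force: [-1.6, 0.6, 6.3]
opening: 0.0588
grasp_force: 56.2
```

```bash
python3 -c "
from h import *
go(([494.6,116.9,140],[180,0,188.3]),([494.6,116.9,33],[180,0,188.3]))"
```

```text
t 7.75 at [ 683.5 -149.6   27.3] [-179.9    0.2 -165.1] q [-12.  26.  12.  75.   0. -27.]
[113.4, 306.0, -113.6] [-0.1, 0.2, 6.6]
[113.7, 306.1, -6.6] [-0.1, 0.2, 6.6]
```

{"op": "play_rows", "data": {"increments": [[[0,0,-50],[0,0,0],1],[[0,0,-100],[0,0,0],1],[[0,0,-113],[0,0,0],1],[[113,306,-113],[0,0,6.6],1],[[113,306,-113],[0,0,6.6],1],[[113,306,-113],[0,0,6.6],1],[[113,306,-113],[0,0,6.6],1],[[113,306,-113],[0,0,6.6],1],[[113,306,-113],[0,0,6.6],1],[[113,306,-113],[0,0,6.6],1],[[113,306,-113],[0,0,6.6],1],[[113,306,-113],[0,0,6.6],1],[[113,306,-60],[0,0,6.6],1],[[113,306,-20],[0,0,6.6],1],[[113,306,-12],[0,0,6.6],1],[[113,306,-12],[0,0,6.6],1],[[113,306,-12],[0,0,6.6],1]]}}

```text
time: 9.45
ee_pos: [0.4956, 0.1169, 0.0384]
tcp_rot: [180.0, 0.1, -171.7]
wrist_force: [-0.1, 0.1, -1.0]
opening: 0.0586
grasp_force: 55.2
```

{"op": "play_rows", "data": {"increments": [[[0,0,4],[0,0,0],1],[[0,0,6.5],[0,0,0],1],[[0,0,6.5],[0,0,0],1],[[0,0,6.5],[0,0,0],0.1],[[0,0,6.5],[0,0,0],0.1],[[0,0,6.5],[0,0,0],0.1],[[0,0,6.5],[0,0,0],0.1],[[0,0,-30],[0,0,0],0.1],[[0,0,-70],[0,0,0],0.1],[[0,0,-120],[0,0,0],0],[[0,0,-120],[0,0,0],0],[[0,0,-120],[0,0,0],0]]}}

```text
time: 10.65
ee_pos: [0.4949, 0.1172, 0.1574]
tcp_rot: [180.0, 0.1, -171.7]
wrist_force: [-0.8, 0.2, -1.5]
opening: 0.0853
grasp_force: 0.0
```

```bash
python3 -c "
from h import *
go(([627.5,-294.9,150],[180,0,170.3]))"
```

```text
t 10.65 at [494.9 117.2 157.4] [ 1.800e+02  1.000e-01 -1.717e+02] q [13. -2. -7. 85.  0.  5.]
[-71.5, -427.0, 7.5] [0.0, 0.1, 18.0]
```

{"op": "play_rows", "data": {"increments": [[[-71,-427,7],[0,0,18],0.3],[[-71,-427,7],[0,0,18],0.3],[[-71,-427,7],[0,0,18],0.3],[[-71,-427,7],[0,0,18],0.3],[[-71,-427,7],[0,0,18],0.3],[[-71,-427,7],[0,0,18],0.3],[[-71,-427,7],[0,0,18],0.3],[[-71,-427,7],[0,0,18],0.3],[[-71,-427,7],[0,0,18],0.3],[[-71,-427,7],[0,0,18],0.3],[[-71,-427,7],[0,0,18],0.3],[[-71,-427,7],[0,0,18],0.3],[[-71,-427,7],[0,0,18],0.3]]}}

```text
time: 11.95
ee_pos: [0.6262, -0.2939, 0.1493]
tcp_rot: [180.0, -0.0, 170.4]
wrist_force: [0.0, 0.3, 0.1]
opening: 0.0597
grasp_force: 0.0
```

```bash
python3 -c "
from h import *
go(([627.5,-294.9,36],[180,0,170.3]))"
```

```text
t 11.95 at [ 626.2 -293.9  149.3] [180.   -0.  170.4] q [-25.  24.  22.  88.   0. -16.]
[-1.5, -0.8, 113.3] [0.0, -0.0, 0.1]
```

{"op": "play_rows", "data": {"increments": [[[-1,-1,40],[0,0,0],0.3],[[-1,-1,80],[0,0,0],0.3],[[-1,-1,113],[0,0,0],0.3],[[-1,-1,113],[0,0,0],0.3],[[-1,-1,113],[0,0,0],0.3],[[-1,-1,113],[0,0,0],0.5],[[-1,-1,113],[0,0,0],1],[[-1,-1,113],[0,0,0],1],[[-1,-1,113],[0,0,0],1],[[-1,-1,113],[0,0,0],1],[[-1,-1,113],[0,0,0],1]], "grip_force": 40}}

```text
time: 13.05
ee_pos: [0.6285, -0.2965, 0.0394]
tcp_rot: [-180.0, 0.2, 170.3]
wrist_force: [0.2, 1.5, 6.3]
opening: 0.0332
grasp_force: 39.8
```

```bash
python3 -c "
from h import *
go(([482.9,196.1,160],[180,0,188.3]))"
```

```text
t 13.05 at [ 628.5 -296.5   39.4] [-180.     0.2  170.3] q [-25.  26.  12.  76.   0. -16.]
[225.7, 461.2, -121.7] [-0.1, 0.2, -18.0]
```

```bash
python3 - <<'E'
from h import *
p,d,c=grab('top'); W=cloud(d,c); cv2.imwrite('pics/top2.png',cv2.resize(p[160:360,140:460],None,fx=2.4,fy=2.4)[:,:,::-1])
T=np.array([.4958,.107]); a=np.radians(8.3); A=np.array([[np.cos(a),np.sin(a)],[-np.sin(a),np.cos(a)]])
q=W[215:325,200:345].reshape(-1,3); q=np.c_[(q[:,:2]-T)@A.T,q[:,2]]*1000
ins=(abs(q[:,0])<80)&(abs(q[:,1])<125)
for n,l,h in(('strip',11,22),('block',30,45)):
    s=q[ins&(q[:,2]>l)&(q[:,2]<h)&((q[:,1]<-50) if n=='strip' else (abs(q[:,1]-10)<50))]; print(n,len(s),np.percentile(s,[2,50,98],axis=0).round(0).tolist(),cv2.minAreaRect(s[:,:2].astype(np.float32)))
r=q[(q[:,2]>36)&(q[:,2]<46)&(abs(q[:,1])>60)|((q[:,2]>36)&(q[:,2]<46)&(abs(q[:,0])>75))]; print('rim',np.percentile(r,[1,99],axis=0).round(0))
E
```

```text
strip 679 [[-59.0, -105.0, 12.0], [-2.0, -89.0, 16.0], [56.0, -72.0, 21.0]] ((-1.2650108337402344, -90.48515319824219), (120.14940643310547, 39.063255310058594), 0.6382629871368408)
block 1005 [[-48.0, -20.0, 31.0], [-1.0, 8.0, 36.0], [47.0, 37.0, 40.0]] ((-0.07234573364257812, 8.346057891845703), (59.924251556396484, 99.88916015625), 89.99942016601562)
rim [[ -94. -138.   37.]
 [  93.  138.   46.]]
```

View pics/top2.png

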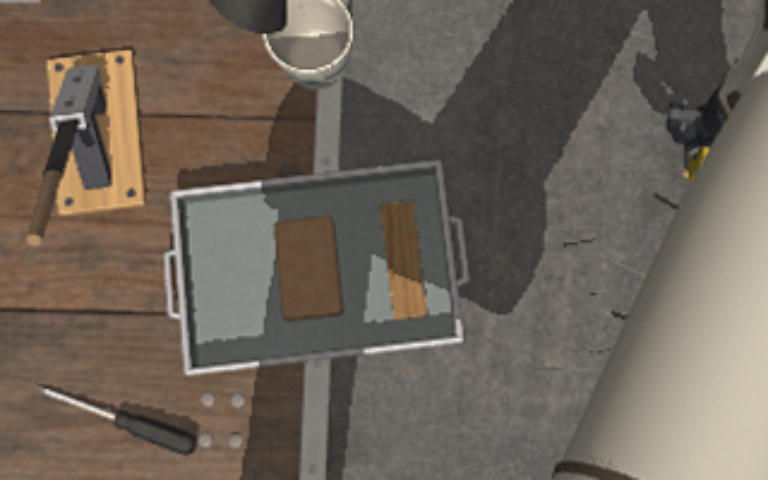

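The strip lies flat at crop (403,260) and the block at (309,268), both on the tray floor with free space at the left for the tape. The rest is undisturbed.

{"op": "play_rows", "data": {"increments": [[[0,0,-50],[0,0,0],1],[[0,0,-100],[0,0,0],1],[[0,0,-120],[0,0,0],1],[[226,461,-122],[0,0,-18],1],[[226,461,-122],[0,0,-18],1],[[226,461,-122],[0,0,-18],1],[[226,461,-122],[0,0,-18],1],[[226,461,-122],[0,0,-18],1],[[226,461,-122],[0,0,-18],1],[[226,461,-122],[0,0,-18],1],[[226,461,-122],[0,0,-18],1],[[226,461,-122],[0,0,-18],1],[[226,461,-122],[0,0,-18],1],[[226,461,-122],[0,0,-18],1],[[226,461,-122],[0,0,-18],1],[[226,461,-70],[0,0,-18],1],[[226,461,-25],[0,0,-18],1],[[226,461,-12],[0,0,-18],1],[[226,461,-12],[0,0,-18],1],[[226,461,-12],[0,0,-18],1]]}}

```text
time: 15.1
ee_pos: [0.4831, 0.1959, 0.0506]
tcp_rot: [180.0, 0.1, -171.7]
wrist_force: [0.5, -0.6, -1.3]
opening: 0.0337
grasp_force: 41.3
```

{"op": "play_rows", "data": {"increments": [[[0,0,4],[0,0,0],1],[[0,0,7],[0,0,0],1],[[0,0,7],[0,0,0],1],[[0,0,7],[0,0,0],0.46],[[0,0,7],[0,0,0],0.46],[[0,0,7],[0,0,0],0.46],[[0,0,7],[0,0,0],0.46],[[0,0,-20],[0,0,0],0.46],[[0,0,-60],[0,0,0],0.46],[[0,0,-110],[0,0,0],0.46],[[0,0,-160],[0,0,0],0],[[0,0,-200],[0,0,0],0],[[0,0,-200],[0,0,0],0],[[0,0,-200],[0,0,0],0]]}}

```text
time: 16.5
ee_pos: [0.4822, 0.1963, 0.249]
tcp_rot: [180.0, 0.1, -171.7]
wrist_force: [0.5, -0.1, -0.6]
opening: 0.0853
grasp_force: 0.0
```

```bash
python3 - <<'E'
from h import *
go()
# file geometry, holder yaw 9.56, foot centre (635.6,346.2)
a=np.radians(9.6); h=np.array([635.6,346.2,0]); X=np.array([np.cos(a),np.sin(a),0])
mouth=h+X*(45-70.7)+np.array([0,0,105.7]); print('mouth',mouth)
# file axis fit from cloud
z=np.load('top.npz'); W=cloud(z['d'],calibration('top')); w=W[170:275,140:206].reshape(-1,3)*1000
w=w[(w[:,2]>130)&(w[:,2]<185)]; c=w.mean(0); v=np.linalg.svd(w-c)[2][0]; v*=np.sign(v[2]); print('blade upper surf',c,v, 'elev',np.degrees(np.arcsin(v[2])),'az',np.degrees(np.arctan2(-v[1],-v[0])))
E
```

```text
t 16.5 at [482.2 196.3 249. ] [ 1.800e+02  1.000e-01 -1.717e+02] q [22.  1.  6. 95.  0. 14.]
mouth [610.25990185 341.91404321 105.7       ]
blade upper surf [569.29549291 335.07418056 156.12934297] [-0.69211727 -0.14979898  0.70606937] elev 44.916001762724335 az 12.212489687755566
```

```bash
python3 - <<'E'
from h import *
z=np.load('top.npz'); W=cloud(z['d'],calibration('top'))*1000
for u,v in((162,231),(163,230),(161,232),(154,259),(245,155),(232,160),(250,165),(265,100)): print(u,v,W[v,u].round(0))
R0=R.from_euler('xyz',[180,0,189.8],degrees=True)*R.from_rotvec([0,15,0],degrees=True)
g=np.array([563.3,334,158.6]); tz=R0.as_matrix()[:,2]; print(tz,g-90*tz)
go((g-90*tz+[0,0,60],R0),(g-90*tz,R0),(g,R0))
E
```

```text
162 231 [555. 331. 176.]
163 230 [559. 333. 166.]
161 232 [552. 332. 179.]
154 259 [485. 323. 234.]
245 155 [728. 161. 186.]
232 160 [720. 191. 176.]
250 165 [710. 151. 173.]
265 100 [956. 147.   3.]
[-0.25504233 -0.04405346 -0.96592583] [586.25380982 337.9648114  245.53332437]
t 16.5 at [482.2 196.3 249. ] [ 1.800e+02  1.000e-01 -1.717e+02] q [22.  1.  6. 95.  0. 14.]
[-123.6, 125.2, -56.3] [0.2, 15.1, -1.5]
[-123.5, 125.1, 3.7] [0.2, 15.1, -1.5]
[-100.1, 124.5, 90.6] [0.2, 15.1, -1.5]
```

{"op": "play_rows", "data": {"increments": [[[0,0,-50],[0,0,0],0],[[0,0,-57],[0,0,0],0],[[-123,125,-57],[0,15,-1.5],0],[[-123,125,-57],[0,15,-1.5],0],[[-123,125,-57],[0,15,-1.5],0],[[-123,125,-57],[0,15,-1.5],0],[[-123,125,-57],[0,15,-1.5],0],[[-123,125,-57],[0,15,-1.5],0],[[-123,125,-57],[0,15,-1.5],0],[[-123,125,-57],[0,15,-1.5],0],[[-123,125,-57],[0,15,-1.5],0]]}}

```text
time: 17.6
ee_pos: [0.5607, 0.3221, 0.3118]
tcp_rot: [-179.9, -16.1, -170.1]
wrist_force: [-0.5, 0.7, 0.7]
opening: 0.0854
grasp_force: 0.0
```

```bash
python3 - <<'E'
from h import *
R0=R.from_euler('xyz',[180,0,189.8],degrees=True)*R.from_rotvec([0,15,0],degrees=True)
g=np.array([566,334,157.]); tz=R0.as_matrix()[:,2]
go((g-60*tz,R0),(g,R0))
p,d,c=grab('scene'); cv2.imwrite('pics/s1.png',p[:,:,::-1])
p,d,c=grab('top'); W=cloud(d,c)
T=np.array([.4958,.107]); a=np.radians(8.3); A=np.array([[np.cos(a),np.sin(a)],[-np.sin(a),np.cos(a)]])
q=W[215:325,200:345].reshape(-1,3); q=np.c_[(q[:,:2]-T)@A.T,q[:,2]]*1000
s=q[(q[:,2]>50)&(q[:,2]<80)]; print('tape',len(s),np.percentile(s,[2,50,98],axis=0).round(0).tolist() if len(s) else '')
E
```

```text
t 17.6 at [560.7 322.1 311.8] [-179.9  -16.1 -170.1] q [ 28.  46.  71. 130.   5.  17.]
[-48.7, 10.9, 86.7] [-0.1, -1.1, 0.1]
[-49.9, 10.9, 146.7] [-0.1, -1.1, 0.1]
tape 382 [[-31.0, 71.0, 51.0], [-4.0, 87.0, 64.0], [27.0, 104.0, 69.0]]
```

View pics/s1.png

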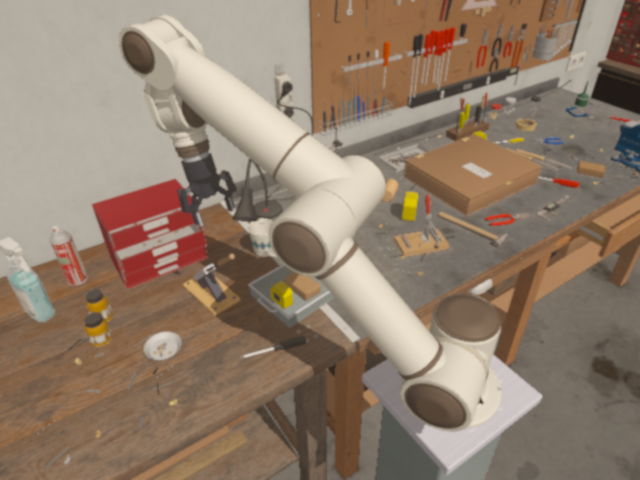

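The tape stands in the tray at (283,295), next to the block, and the gripper is above the file holder near (205,195). The 15° tilt reaches joint limits at this height, so I use 10° and go lower.

```bash
python3 - <<'E'
from h import *
R0=R.from_euler('xyz',[180,0,189.8],degrees=True)*R.from_rotvec([0,10,0],degrees=True)
g=np.array([566,334,157.]); tz=R0.as_matrix()[:,2]
go((g-100*tz,R0),(g-60*tz,R0),(g,R0))
E
```

```text
t 17.7 at [560.7 322.  312.7] [-180.   -16.  -170.2] q [ 28.  46.  71. 130.   5.  17.]
[-39.5, 11.0, 48.2] [-0.0, -6.0, 0.0]
[-43.7, 11.0, 88.0] [-0.0, -6.0, 0.0]
[-50.0, 11.0, 147.7] [-0.0, -6.0, 0.0]
```

{"op": "play_rows", "data": {"increments": [[[-20,11,20],[0,-6,0],0],[[-40,11,48],[0,-6,0],0],[[-40,11,48],[0,-6,0],0],[[-40,11,48],[0,-6,0],0],[[-44,11,80],[0,-6,0],0],[[-44,11,80],[0,-6,0],0],[[-44,11,80],[0,-6,0],0]]}}

```text
time: 18.4
ee_pos: [0.5793, 0.3369, 0.2252]
tcp_rot: [-180.0, -10.0, -170.1]
wrist_force: [0.3, 0.1, 0.3]
opening: 0.0855
grasp_force: 0.0
```

```bash
python3 - <<'E'
from h import *
R0=R.from_euler('xyz',[180,0,189.8],degrees=True)*R.from_rotvec([0,10,0],degrees=True)
g=np.array([566,334,157.]); tz=R0.as_matrix()[:,2]
go((g,R0))
p,d,c=grab('top'); W=cloud(d,c)*1000; cv2.imwrite('pics/t3.png',p[:,:,::-1])
E
```

```text
t 18.4 at [579.3 336.9 225.2] [-180.   -10.  -170.1] q [ 29.  33.  43. 109.   3.  19.]
[1.5, -0.5, 69.5] [-0.0, -0.0, 0.1]
```

{"op": "play_rows", "data": {"increments": [[[1,0,35],[0,0,0],0.2],[[1,0,69],[0,0,0],0.3],[[1,0,69],[0,0,0],0.4],[[1,0,69],[0,0,0],0.5],[[1,0,69],[0,0,0],0.7],[[1,0,69],[0,0,0],1],[[1,0,69],[0,0,0],1],[[1,0,69],[0,0,0],1],[[1,0,69],[0,0,0],1],[[1,0,69],[0,0,0],1]], "grip_force": 70}}

```text
time: 19.45
ee_pos: [0.567, 0.3349, 0.157]
tcp_rot: [180.0, -9.9, -170.1]
wrist_force: [2.8, -0.3, 7.1]
opening: 0.0163
grasp_force: 68.1
```

```bash
python3 - <<'E'
from h import *
p,d,c=grab('scene'); cv2.imwrite('pics/s2.png',cv2.resize(p[110:340,110:330],None,fx=2.6,fy=2.6)[:,:,::-1])
o=telemetry.get_obs(); R0=R.from_euler('xyz',o['tcp_rot'],degrees=True); a=np.radians(9.8)
v=np.array([-.707*np.cos(a),-.707*np.sin(a),.707]); print(R0.inv().apply(v*115),o['opening'],o['wrist_force']); go()
E
```

```text
[ 94.09357681   0.14436022 -66.08618625] 0.016085188386742576 [2.19711074 1.09095551 7.54267024]
t 19.5 at [567.  334.9 157. ] [ 180.    -9.9 -170.1] q [29. 29. 29. 99.  3. 19.]
```

View pics/s2.png

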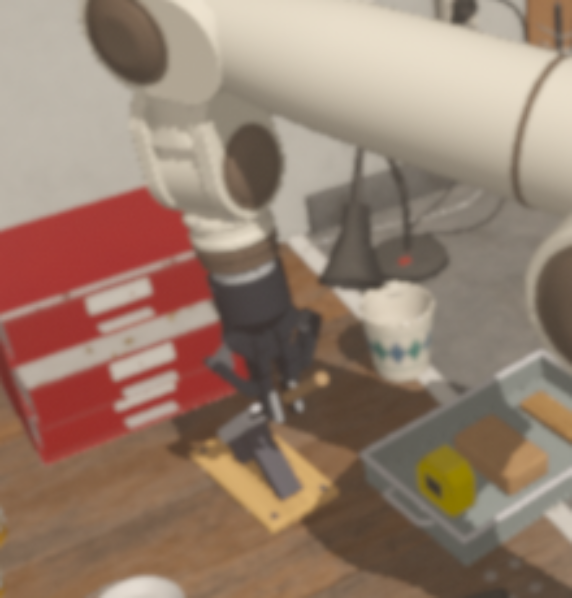

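The fingers hold the file near crop (275,405), with its handle at (320,380). The opening of 16 mm matches the 18 mm blade. Drawing it out along the socket axis.

{"op": "play_rows", "data": {"increments": [[[8,0,-6],[0,0,0],1],[[16,0,-11],[0,0,0],1],[[25,0,-17.5],[0,0,0],1],[[33,0,-23],[0,0,0],1],[[33,0,-23],[0,0,0],1]], "grip_force": 80}}

```text
time: 20.0
ee_pos: [0.5374, 0.3297, 0.1845]
tcp_rot: [-180.0, -10.1, -170.1]
wrist_force: [1.0, -0.8, -1.1]
opening: 0.0159
grasp_force: 78.1
```

{"op": "play_rows", "data": {"increments": [[[14,0,-10],[0,0,0],1],[[28,0,-20],[0,0,0],1],[[42,0,-29.5],[0,0,0],1],[[56,0,-39],[0,0,0],1],[[70,0,-49],[0,0,0],1],[[84,0,-59],[0,0,0],1],[[84,0,-59],[0,0,0],1]]}}

```text
time: 20.7
ee_pos: [0.4653, 0.3173, 0.2581]
tcp_rot: [-180.0, -10.1, -170.1]
wrist_force: [-0.0, -0.8, -0.9]
opening: 0.0157
grasp_force: 78.6
```

```bash
python3 - <<'E'
from h import *
# final: file level; tool pitch: current theta=10 -> -35. grasp at file y~28 => grasp is 28 mm toward handle (-X') from file middle
a=np.radians(9.8); R1=R.from_euler('xyz',[180,0,189.8],degrees=True)*R.from_rotvec([0,-35,0],degrees=True)
T=np.array([496,107,0])-28*np.array([np.cos(a),np.sin(a),0])
o=telemetry.get_obs(); R0=R.from_euler('xyz',o['tcp_rot'],degrees=True); p=np.array(o['ee_pos'])*1000
go((p+[0,0,60],R0),(T+[0,0,260],R0),(T+[0,0,260],R1))
E
```

```text
t 20.7 at [465.3 317.3 258.1] [-180.   -10.1 -170.1] q [ 32.  16.  23. 106.   4.  22.]
[10.5, -0.0, -59.1] [0.0, 0.0, 0.0]
[33.8, -212.3, 4.1] [0.0, 0.0, 0.0]
[33.8, -212.3, 4.1] [0.0, -45.1, 0.1]
```

{"op": "play_rows", "data": {"increments": [[[5,0,-30],[0,0,0],1],[[8,0,-45],[0,-5,0],1],[[8,0,-45],[0,-10,0],1],[[8,0,-45],[0,-15,0],1],[[8,0,-45],[0,-20,0],1],[[8,0,-45],[0,-25,0],1],[[8,0,-45],[0,-30,0],1],[[8,0,-45],[0,-35,0],1],[[8,0,-45],[0,-40,0],1],[[8,0,-45],[0,-45,0],1],[[8,0,-45],[0,-45,0],1],[[8,0,-45],[0,-45,0],1]]}}

```text
time: 21.9
ee_pos: [0.466, 0.3172, 0.3007]
tcp_rot: [-179.9, 34.7, -170.0]
wrist_force: [-0.3, 0.8, -1.9]
opening: 0.0153
grasp_force: 78.6
```

```bash
python3 - <<'E'
from h import *
R1=R.from_euler('xyz',[180,0,189.8],degrees=True)*R.from_rotvec([0,-35,0],degrees=True)
go(([468.4,102.2,290],R1))
p,d,c=grab('top'); W=cloud(d,c)*1000; cv2.imwrite('pics/t4.png',p[:,:,::-1])
p,d,c=grab('scene'); cv2.imwrite('pics/s4.png',cv2.resize(p[60:360,100:400],None,fx=2,fy=2)[:,:,::-1])
E
```

```text
t 21.9 at [466.  317.2 300.7] [-179.9   34.7 -170. ] q [ 43. -21. -15.  66. -18.  28.]
[34.8, -212.2, -10.7] [0.0, -0.3, 0.1]
```

View pics/t4.png

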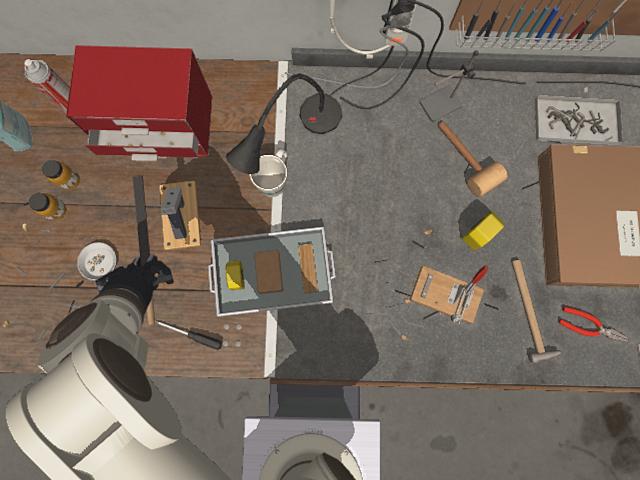

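The file is out: its tip is at (140,178) and the handle at (150,318). All three items are in the tray, at (234,275), (268,271) and (308,267). Next I measure how level the blade is.

```bash
python3 - <<'E'
from h import *
p,d,c=grab('top'); W=cloud(d,c)*1000
w=W[170:265,125:160].reshape(-1,3); w=w[w[:,2]>200]
c0=w.mean(0); v=np.linalg.svd(w-c0)[2][0]; v*=np.sign(v[0]); print(len(w),c0.round(0),v,'tip slope deg',np.degrees(np.arcsin(v[2])),'az',np.degrees(np.arctan2(v[1],v[0])),w.min(0).round(0),w.max(0).round(0))
for x in range(470,650,20):
    q=w[(w[:,0]>=x)&(w[:,0]<x+20)]; print(x,len(q),q.mean(0).round(1) if len(q) else '')
E
```

```text
1068 [536. 326. 306.] [ 0.975401    0.2112663  -0.06292413] tip slope deg -3.6076705190224327 az 12.22116242167932 [457. 275. 286.] [637. 353. 353.]
470 167 [478.9 314.4 303.4]
490 112 [499.7 321.1 301.8]
510 106 [519.6 324.7 302.2]
530 109 [539.8 328.2 302.8]
550 103 [559.9 331.7 303.2]
570 105 [579.8 335.3 303.5]
590 103 [599.8 338.9 304.4]
610 103 [620.3 342.5 304.7]
630 27 [633.2 343.8 305.1]
```

{"op": "play_rows", "data": {"increments": [[[0,-40,0],[0,0,0],1],[[0,-80,0],[0,0,0],1],[[10,-120,0],[0,0,0],1],[[20,-160,0],[0,0,0],1],[[25,-212,-5],[0,0,0],1],[[25,-212,-5],[0,0,0],1],[[25,-212,-5],[0,0,0],1],[[25,-212,-5],[0,0,0],1],[[25,-212,-5],[0,0,0],1],[[25,-212,-5],[0,0,0],1]]}}

```text
time: 23.05
ee_pos: [0.4798, 0.1058, 0.2909]
tcp_rot: [-179.9, 34.7, -169.9]
wrist_force: [0.4, -0.1, -2.4]
opening: 0.0157
grasp_force: 79.0
```

```bash
python3 - <<'E'
from h import *
R1=R.from_euler('xyz',[180,0,189.9],degrees=True)*R.from_rotvec([0,-31.7,0],degrees=True)
go(([468.4,102.2,290],R1))
E
```

```text
t 23.05 at [479.8 105.8 290.9] [-179.9   34.7 -169.9] q [ 14. -36. -26.  66.  -2.   3.]
[10.2, -1.6, -6.0] [0.0, 3.0, 0.2]
```

{"op": "play_rows", "data": {"increments": [[[5,-1,-3],[0,1.5,0],1],[[10,-2,-6],[0,3,0],1],[[10,-2,-6],[0,3,0],1],[[10,-2,-6],[0,3,0],1],[[10,-2,-6],[0,3,0],1],[[10,-2,-6],[0,3,0],1],[[10,-2,-6],[0,3,0],1]]}}

```text
time: 23.75
ee_pos: [0.4687, 0.1005, 0.2902]
tcp_rot: [-179.9, 31.8, -170.1]
wrist_force: [0.4, -0.0, -2.0]
opening: 0.0155
grasp_force: 78.9
```

```bash
python3 - <<'E'
from h import *
p,d,c=grab('top'); W=cloud(d,c)*1000; cv2.imwrite('pics/t5.png',p[:,:,::-1])
w=W.reshape(-1,3); 
for x in range(500,660,20):
    q=w[(w[:,0]>=x)&(w[:,0]<x+20)&(abs(w[:,2]-295)<25)&(abs(w[:,1]-115)<30)]; print(x,len(q),q.mean(0).round(1) if len(q) else '')
go(); o=telemetry.get_obs(); print(o['opening'],o['grasp_force'],o['wrist_force'])
E
```

```text
500 105 [509.8 106.1 288.9]
520 95 [530.1 109.6 288.4]
540 98 [550.  113.3 287.8]
560 95 [570.2 116.9 287.1]
580 95 [590.2 120.3 286.6]
600 90 [610.2 124.1 286.2]
620 80 [628.7 126.8 285.7]
640 0 
t 23.8 at [468.8 100.5 290.3] [-179.9   31.8 -170.1] q [ 13. -35. -24.  69.  -2.   3.]
0.015658590636224497 78.93465060275048 [ 0.25749246 -0.27244112 -2.17858728]
```

View pics/t5.png

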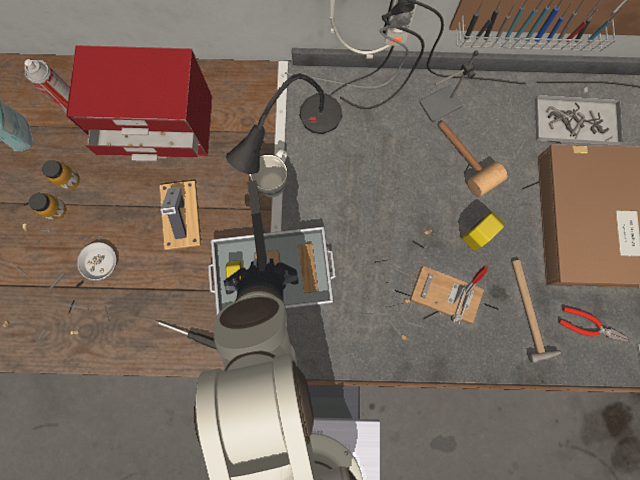

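The file is held level over the tray with its tip near (254,182), about 70 mm or more short of the lamp. Its axis is within about 1° of level at z ≈ 0.29. Handing in.

```bash
python3 -c "
from h import *
print(workorder.job_done())"
```

```text
the job is handed in; nothing more can be done
None
```

I put the wooden strip, the smaller tape measure and the sanding block on the tray floor, then drew the file out, and the arm is holding it within about 1° of level over the middle of the tray, about 29 cm above the bench; the job was handed in at 23.8 s, and the call returned no verdict.

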